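Third hand at the lock-up: hold a printing block against the chase

ROBOT

A 6-joint arm with a two-finger parallel gripper is mounted at the origin on the work surface. World frame = base frame: x ahead of the robot, y to its left, z up, the work surface at z = 0. Lengths are in m, angles in rad, forces in N, time in s.
With the tool pointing down it reaches from about 0.275 to 0.725 m from the base axis. Payload 5.6 kg.
Tool frame: the origin (TCP) lies on the centre line of the jaws, within the pads' length; the fingertips stand 17 mm ahead of it and the grasp point (between the pads) lies 2 mm behind it; z points along the fingers, y is the direction in which the jaws open and shut (so a half turn about z gives the same grasp; the last joint's range is limited). The gripper opens to 85 mm and grips with 20 to 120 N. Pads are 22 mm wide; open, the fingers measure 114 mm over their backs; the gripper's body (76 mm by 85 mm) begins 54 mm behind the grasp point. The pads swing forward as they close: fully open they stand 13 mm farther back than shut.
Start: joints at [1.62, 0.255, 0.108, 0, -1.424, -0.285], TCP at [0.128, 0.535, 0.248] pointing down, gripper open.
Joint ranges: [-2.95, 2.95], [-1.21, 1.97], [-1.09, 1.5], [-2.87, 1.71], [-2.94, -0.07], [-3.05, 3.05]. Speed limits (rad/s): [2.57, 2.57, 3.14, 3.14, 3.14, 3.14].

INTERFACE

Orientations are given as a unit quaternion [x, y, z, w].
In Python, from bench import readout, capture, camera_params, robot gives the robot as it stands.
- The arm moves only by the tool send_rows, never from a script. Its argument "commands" is a list that holds one entry, the list of rows, each a list of 7 numbers: the shift along the tool's x, y, z in units of 25 cm (1.0 is 25 cm), then the turn, a rotation vector about the tool's x, y, z in units of pi rad (1.0 is pi rad), then the opening, from -1 (shut) to 1 (fully open), so that 0 is half open. A call has 1 to 12 rows; each row is the pose to reach, as a shift and turn from the pose commanded when the call began, along the tool's axes at that moment, turning the shorter way round; what a row does not reach only later rows make up. A row lasts 1/12 s, in which the tool goes at most 41.7 mm and 7.16 degrees, less where a joint would pass 70% of its speed; a pose out of reach is approached as far as the arm can. A call with a number of a shift or a turn outside -1 to 1 is refused whole. A call with a gripper value outside its range is refused whole. The fingers move at their own pace and stop on an object; "force" is the grip in N (left out, the last holds). Time passes only in rows, so rows that repeat a pose let the fingers close. It gives the time, the measured TCP pose, the force and the opening at its end, in the units of the state.
- readout.state(): the state, without advancing time (a new reading comes with each control period).
- capture(name): name is "scene" or "top" or "wrist"; returns the picture (400x640x3 uint8, red, green, blue); there is no depth.
- camera_params(name): a dict with "fx", "fy", "cx", "cy" (pixels), "k1" (the pictures are not rectified: a ray, as slopes to the right and down, at radius r is drawn at 1 + k1 r^2 times it, then the intrinsics apply), "view" (4x4, takes a point from world to camera coordinates); the wrist camera has in their place "tool_from_camera" (4x4, takes a point from camera to tool coordinates, whose origin is the TCP and whose axes are the flange's). Camera axes: x right, y down, z forward; pixel columns grow to the right and rows downward; lengths in m; the calibration is good to about 2 mm. A picture is of the moment at which its call begins: read the wrist's pose just before it. camera_params takes no time and is no camera call.
- robot.finish_job(): hands the job in, once; it reports no verdict.
The state is a dict: "clock": time; "joint_positions": joint angles; "qd": joint speeds; "tau": joint torques, N m; "ee_pos": TCP position; "ee_rot": TCP orientation; "contact_force": force on the tool from outside, world axes, zero at the start; "torque": the same for the moment, N m; "grip_width": opening from 0.0 (shut) to 1.0 (fully open).
Only numpy, scipy, OpenCV 4.12 (cv2) and the standard library are available. Lean on these libraries where they do the work, as an engineer would, in place of code of your own. Each camera call takes 0.05 s, during which the arm holds its last target. There are 200 camera calls.

TASK

Fetch the largest printing block (the one with the rosette) and stand it, picture up and flat on the plate, inside the steel chase with one of its short ends flush against the middle of the head bar, the bar farthest from the robot. Ease it up without ramming, then keep pushing it squarely against the bar with a steady 12 newtons or so, and finish while still holding it like that, so that your colleague can lock it in with the quoin. Leave the other blocks and the lock-up tools lying where they are.

Things in the scene. Friction and masses are not known exactly. Their poses are not given: they have to be found in the camera images.
- block_center (a point): Centre (half-way up) of the printing block to hold: the largest of four loose blocks on the kraft-paper table, all with a wooden mount and a dark lino face with a light cut pattern; this one has an eight-petal rosette. 84 mm long (its x), 62 mm wide (its y), 23 mm high (its z, up, picture on top), about 60 to 130 g; so the short ends are at x = +-42 mm and the grasp across it is 62 mm. It starts flat on the table, centre 11.5 mm above it. Either short end may go to the bar.
- head_bar: Head bar of the chase: the dark steel bar farthest from the robot, 16 mm thick, 262 mm long, 19 mm high, rigid. Origin: middle of the length of its inner face, at the level of the plate's upper side (12 mm above the table). x is level and points away from the robot, into the bar (the direction to push); y runs along the bar, z up. The block belongs in front of it, at negative x.
- chase: Steel imposing plate 250 x 310 x 12 mm, fixed to the table, smooth (friction about 0.2: bearing down on the block makes drag that is lost from the push), with the chase, a steel frame, clipped on it. Origin: centre of the plate's underside; axes as the head bar's. Opening 176 (x) x 230 (y) mm, bars 16 wide, 19 high; clips beside the side bars rise to 38 mm over the table. Head bar's face: x = +88 mm.
- quoin: Steel expanding quoin, 22 x 76 x 18 mm, lying loose inside the chase by the near bar; leave it. Origin under its centre.
- furniture: Wooden spacing stick, 120 x 20 x 16 mm, lying loose inside the chase along the right-hand (-y) side bar; leave it. Origin under its centre.
- block_square: Another block, 46 x 46 x 23 mm; leave it. Origin under its centre.
- block_border: Another block, narrow, 96 x 26 x 23 mm; leave it. Origin under its centre.
- block_leaf: Another block, 58 x 34 x 23 mm; leave it. Origin under its centre.
- quoin_key: Steel T-handled key, about 110 x 82 x 10 mm, lying beyond the chase; leave it.
- cutter: Lino cutter with a red bulb handle, about 130 x 27 x 27 mm, lying at the back; leave it.
Things that resemble listed ones, but are neither listed nor needed, are in the scene too. What is shaped like the part that bears block_center but blue or turquoise is not meant.

How it is judged:
By the outcome, as a careful person would: the job done as asked, in the order asked, and still so for the second after the job is handed in, while the arm keeps its last pose, push and grip.
It also fails if it takes over 56 s, if anything falls off the work surface, if the arm or the gripper's body presses on something with over 40 N, if the wrist force passes 120 N, or if a joint passes its speed limit or range.

## Working session

There is one attempt and no reset: what is moved stays moved. The work goes in short steps, Python scripts to look and compute and a tool call to move; the robot and the scene stay as the last step left them, time stands still between calls to the robot, and variables do not carry over. Pictures are saved under pics/ and viewed, about 8 in all and at most 12, crops included, and the job is handed in when it is done.

Besides the shell and the picture viewer there is one more tool, called by a JSON object that holds its "op" and its "data", one argument or row to a line. send_rows: Moves the arm, as the interface text tells. Its arguments: {"type":"object","properties":{"commands":{"type":"array"},"force":{"type":"number"}},"required":["commands"]}

```bash
mkdir -p pics; ls; python3 - <<'E'
from bench import readout,capture,camera_params
import cv2
print(readout.state())
for n in("top","scene"):
    cv2.imwrite(f"pics/{n}1.png",capture(n)[:,:,::-1])
    print(n,camera_params(n))
print(camera_params("wrist"))
E
```

```text
pics
{'clock': 0.0, 'joint_positions': array([ 1.61960344e+00,  2.55737681e-01,  1.07030329e-01, -4.66986172e-04,
       -1.42391976e+00, -2.84580824e-01]), 'qd': array([-0.0011015 , -0.0007197 ,  0.001336  , -0.00078075,  0.00143758,
        0.0001337 ]), 'tau': array([-4.23205020e-04, -3.86626875e+01,  2.37941998e+01,  5.36505014e+00,
       -6.06034519e-03, -1.31172342e-05]), 'ee_pos': array([0.1283238 , 0.53434684, 0.24741208]), 'ee_rot': array([ 9.93054901e-01, -1.17648084e-01, -7.58619527e-05,  9.41022214e-04]), 'contact_force': array([-0.3581833 , -0.97879699,  0.57538903]), 'torque': array([-0.02002328,  0.0087718 , -0.01362469]), 'grip_width': 1.000430624489811}
top {'fx': 399.30374227803776, 'fy': 399.30374227803776, 'cx': 327.54353588639276, 'cy': 198.99074432107741, 'k1': -0.06727116670916576, 'view': array([[-0.00579698, -0.99967203,  0.02494452,  0.0197382 ],
       [-0.99429501,  0.00310534, -0.10661983,  0.5247212 ],
       [ 0.1065074 , -0.02542029, -0.99398691,  0.96469279],
       [ 0.        ,  0.        ,  0.        ,  1.        ]])}
scene {'fx': 452.908751828441
[... 155 characters left out ...]
94249, -0.42755713],
       [ 0.43399676, -0.46104284, -0.77400666, -0.1709102 ],
       [-0.51202312,  0.58066582, -0.63297672,  1.37271068],
       [ 0.        ,  0.        ,  0.        ,  1.        ]])}
{'fx': 288.36696853726966, 'fy': 288.36696853726966, 'cx': 316.6685698233327, 'cy': 200.88215131677907, 'k1': -0.040207741030667016, 'tool_from_camera': array([[-1.65050530e-04, -9.49332528e-01, -3.14273327e-01,
         8.11440893e-02],
       [ 9.99999883e-01, -2.99620441e-04,  3.79888809e-04,
         1.29820734e-05],
       [-4.54803516e-04, -3.14273227e-01,  9.49332466e-01,
        -1.27046191e-01],
       [ 0.00000000e+00,  0.00000000e+00,  0.00000000e+00,
         1.00000000e+00]])}
```

View pics/top1.png

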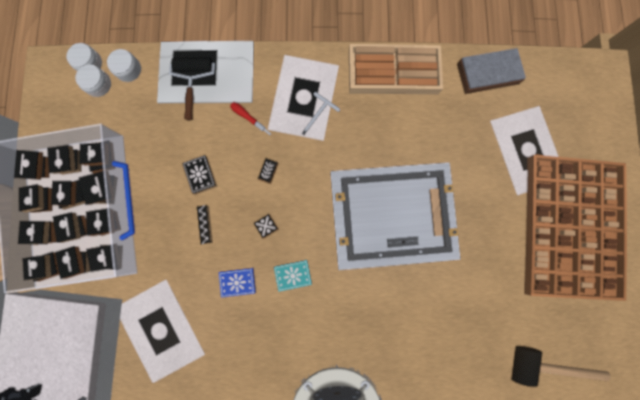

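View pics/scene1.png

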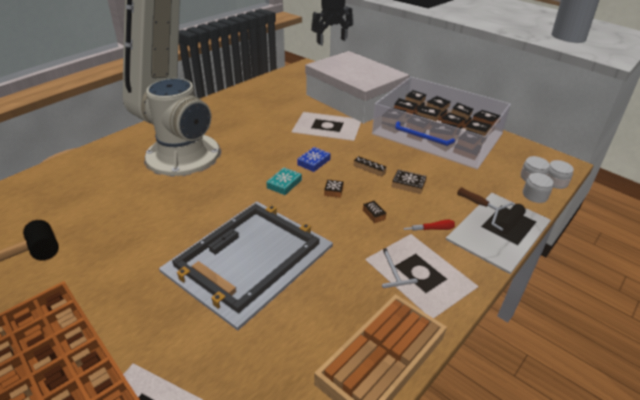

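The top view shows three rosette blocks: a dark one at (199,174), a blue one at (237,282) and a turquoise one at (293,276). The dark one fits, since blue and turquoise are excluded. The chase is centred at about (395,215), with its head bar at the top, near row 178. I'll enlarge both to confirm.

```bash
cat > h.py <<'E'
import numpy as np,cv2
from bench import readout,capture,camera_params
def ray_to_z(uv,P,V,z):
    K=np.array([[P['fx'],0,P['cx']],[0,P['fy'],P['cy']],[0,0,1]])
    n=cv2.undistortPoints(np.array(uv,float).reshape(-1,1,2),K,np.array([P['k1'],0,0,0]),None,None).reshape(-1,2)
    R,t=V[:3,:3],V[:3,3]; c=-R.T@t
    d=np.c_[n,np.ones(len(n))]@R
    return c+d*((z-c[2])/d[:,2])[:,None]
def top(uv,z):
    P=camera_params("top"); return ray_to_z(uv,P,P['view'],z)
E
python3 - <<'E'
import cv2,numpy as np
im=cv2.imread('pics/top1.png')
a=cv2.resize(im[145:205,165:240],None,fx=8,fy=8,interpolation=cv2.INTER_CUBIC)[:, :600]
cv2.imwrite('pics/a.png',a)
b=cv2.resize(im[155:275,325:470],None,fx=5,fy=5,interpolation=cv2.INTER_CUBIC)
cv2.imwrite('pics/b.png',b)
E
```

```text
(no output)
```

View pics/a.png

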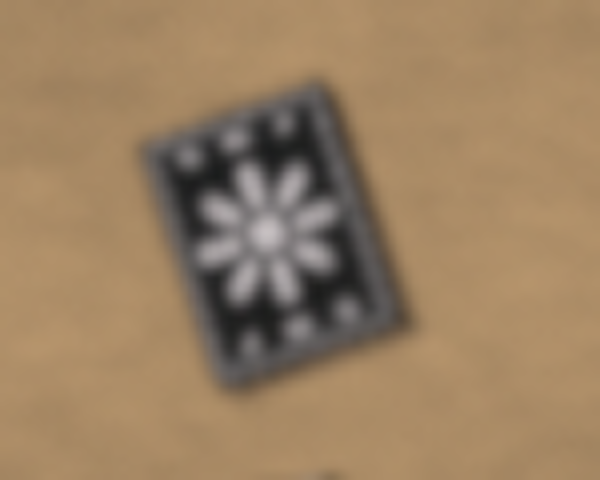

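View pics/b.png

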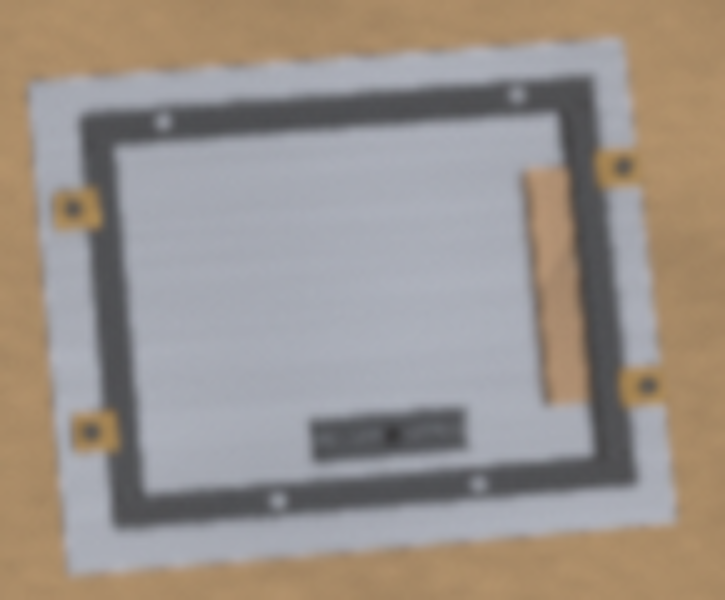

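The dark block at (199,174) has an eight-petal light rosette and is the largest, so it is the right one. In the chase crop, the frame's outer corners are near (82,115), (592,77), (636,483) and (115,527). The quoin and the stick lie inside it, clear of the middle of the head bar.

```bash
python3 - <<'E'
from h import *
def px(l,x0,y0,s): return [(x0+(u+.5)/s-.5,y0+(v+.5)/s-.5) for u,v in l]
def rep(n,uv,z):
    p=top(uv,z)[:,:2]; e=np.roll(p,-1,0)-p
    print(n,"c",p.mean(0).round(4),"edges",np.linalg.norm(e,axis=1).round(4),"ang",np.degrees(np.arctan2(e[:,1],e[:,0])).round(1)); return p
rep("block",px([(148,145),(320,85),(392,325),(225,385)],165,145,8),.023)
rep("chase",px([(82,115),(592,77),(636,483),(115,527)],325,155,5),.031)
rep("plate",px([(30,85),(622,38),(675,522),(70,575)],325,155,5),.012)
rep("inner top",px([(114,145),(560,112),(595,457),(145,495)],325,155,5),.031)
rep("quoin",px([(310,420),(465,407),(467,448),(314,463)],325,155,5),.030)
rep("stick",px([(524,170),(568,166),(590,402),(547,405)],325,155,5),.028)
V=camera_params("top")['view'];print(-V[:3,:3].T@V[:3,3])
E
```

```text
block c [0.5898 0.3414] edges [0.0573 0.0806 0.0553 0.081 ] ang [ -70.6 -162.   109.8   19.5]
chase c [ 0.4857 -0.1531] edges [0.2596 0.2047 0.2602 0.2042] ang [ -85.7 -175.8   94.2    4. ]
plate c [ 0.4852 -0.1537] edges [0.3079 0.2491 0.3075 0.2474] ang [ -85.4 -175.8   94.3    4.2]
inner top c [ 0.4846 -0.1514] edges [0.2265 0.1735 0.2249 0.1737] ang [ -85.8 -176.1   94.2    4.4]
quoin c [ 0.4183 -0.1671] edges [0.0778 0.0202 0.0768 0.0212] ang [ -85.7 -178.7   95.     4.3]
stick c [ 0.4921 -0.2545] edges [0.0227 0.119  0.0219 0.1183] ang [ -84.9 -176.6   93.4    3.8]
[0.41909518 0.04262506 1.01434533]
```

{"op": "send_rows", "data": {
  "commands": [
    [[0.98,0.16,0.1,0,0,-0.18,1],[0.98,0.16,0.1,0,0,-0.18,1],[0.98,0.16,0.1,0,0,-0.18,1],[0.98,0.16,0.1,0,0,-0.18,1],[0.98,0.16,0.1,0,0,-0.18,1],[0.98,0.16,0.1,0,0,-0.18,1],[0.98,0.16,0.1,0,0,-0.18,1],[0.98,0.16,0.1,0,0,-0.18,1],[0.98,0.16,0.1,0,0,-0.18,1]]
  ],
  "force": 40
}}

```text
clock: 0.85
ee_pos: [0.3579, 0.4379, 0.2225]
ee_rot: [0.987, 0.163, -0.001, 0.001]
contact_force: [-1.0, -1.1, -0.3]
grip_width: 1.001
```

```bash
cat >> h.py <<'E'
from scipy.spatial.transform import Rotation as Ro
def plan(xyz,yawdeg):
    s=readout.state(); R=Ro.from_quat(s['ee_rot'])
    T=Ro.from_euler('z',yawdeg,degrees=True)*Ro.from_euler('x',180,degrees=True)
    print('t',s['clock'],'pos',s['ee_pos'].round(4),'yaw',np.degrees(np.arctan2(*R.as_matrix()[[1,0],0])).round(2),'q',s['joint_positions'].round(2),'F',s['contact_force'].round(1),'w',s['grip_width'].round(3))
    print('shift',(R.inv().apply(np.array(xyz)-s['ee_pos'])/.25).round(4),'turn',((R.inv()*T).as_rotvec()/np.pi).round(4))
def wrist(uv,z):
    s=readout.state(); P=camera_params("wrist"); M=np.eye(4)
    M[:3,:3]=Ro.from_quat(s['ee_rot']).as_matrix(); M[:3,3]=s['ee_pos']
    return ray_to_z(uv,P,np.linalg.inv(M@P['tool_from_camera']),z)
E
python3 -c "
from h import *
plan([.59,.341,.20],19)"
```

```text
Traceback (most recent call last):
  File "h.py", line 15, in plan
    print('t',s['clock'],'pos',s['ee_pos'].round(4),'yaw',np.degrees(np.arctan2(*R.as_matrix()[[1,0],0])).round(2),'q',s['joint_positions'].round(2),'F',s['contact_force'].round(1),'w',s['grip_width'].round(3))
                                                                                                                                                                                         ^^^^^^^^^^^^^^^^^^^^^
AttributeError: 'float' object has no attribute 'round'
```

```bash
sed -i "s/s\['grip_width'\].round(3)/round(s['grip_width'],3)/" h.py
python3 -c "
from h import *
plan([.59,.341,.20],19)"
```

```text
t 0.85 pos [0.3579 0.4379 0.2225] yaw 18.76 q [ 1.16  0.3   0.1  -0.   -1.37  0.74] F [-1.  -1.1 -0.3] w 1.001
shift [0.7545 0.6657 0.0897] turn [ 0.0003  0.0004 -0.0013]
```

{"op": "send_rows", "data": {
  "commands": [
    [[0.754,0.666,0.09,0,0,0,1],[0.754,0.666,0.09,0,0,0,1],[0.754,0.666,0.09,0,0,0,1],[0.754,0.666,0.09,0,0,0,1],[0.754,0.666,0.09,0,0,0,1],[0.754,0.666,0.09,0,0,0,1],[0.754,0.666,0.09,0,0,0,1],[0.754,0.666,0.09,0,0,0,1],[0.754,0.666,0.09,0,0,0,1],[0.754,0.666,0.09,0,0,0,1]]
  ]
}}

```text
clock: 1.68
ee_pos: [0.5883, 0.3435, 0.2014]
ee_rot: [0.986, 0.165, 0.0, -0.0]
contact_force: [-0.6, -0.1, -0.4]
grip_width: 1.004
```

```bash
python3 -c "
from h import *
plan([.59,.341,.20],19)
im=capture('wrist'); cv2.imwrite('pics/w1.png',im[:,:,::-1])"
```

```text
t 1.6833 pos [0.5883 0.3435 0.2014] yaw 19.01 q [ 0.76  0.54  0.41 -0.   -1.45  1.15] F [-0.6 -0.1 -0.4] w 1.004
shift [0.003  0.0118 0.0054] turn [-0.0002 -0.0002  0.    ]
```

View pics/w1.png

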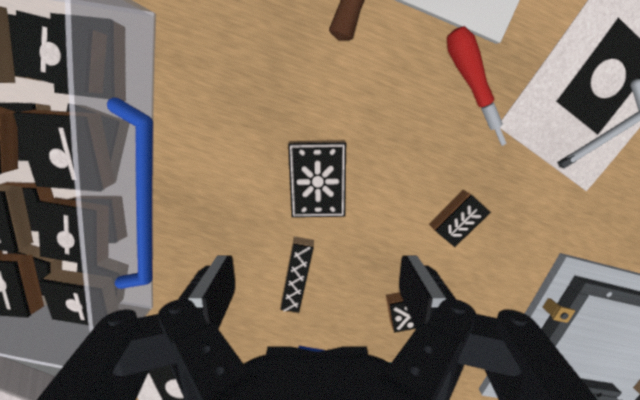

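The wrist picture shows the rosette block at about (318,180), roughly aligned with the tool. I'll take an enlarged crop to read its corners.

```bash
python3 -c "
import cv2
im=cv2.imread('pics/w1.png')
cv2.imwrite('pics/w1c.png',cv2.resize(im[130:230,280:360],None,fx=6,fy=6,interpolation=cv2.INTER_CUBIC))"
```

```text
(no output)
```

View pics/w1c.png

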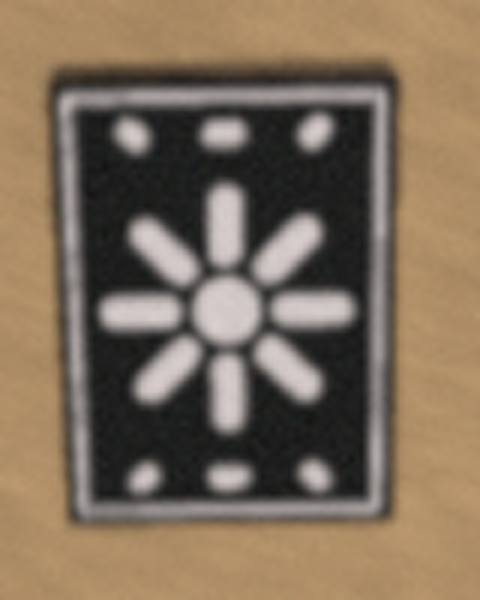

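The crop shows the whole face: outer corners near (52,80), (397,80), (390,520) and (70,522), and the rosette centre at (227,311).

```bash
python3 - <<'E'
from h import *
uv=[(280+(u+.5)/6-.5,130+(v+.5)/6-.5) for u,v in [(52,78),(398,78),(390,520),(70,523),(227,311)]]
p=wrist(uv,.023)[:,:2]; q=p[:4]; e=np.roll(q,-1,0)-q
print(p.round(4),q.mean(0),np.linalg.norm(e,axis=1).round(4),np.degrees(np.arctan2(e[:,1],e[:,0])).round(2))
plan([*((q.mean(0)+p[4])/2),.06],18.5)
E
```

```text
[[0.6206 0.386 ]
 [0.6403 0.3288]
 [0.5624 0.3009]
 [0.542  0.358 ]
 [0.5909 0.3434]] [0.59132682 0.34342461] [0.0605 0.0828 0.0607 0.0834] [ -70.98 -160.25  109.6    19.62]
t 1.7333 pos [0.5883 0.3436 0.2016] yaw 19.02 q [ 0.76  0.53  0.41 -0.   -1.45  1.15] F [-1.1  0.3  0.1] w 0.999
shift [0.0099 0.0046 0.5665] turn [-0.0002 -0.0003  0.0029]
```

{"op": "send_rows", "data": {
  "commands": [
    [[0.01,0.005,0.16,0,0,-0.003,1],[0.01,0.005,0.32,0,0,-0.003,1],[0.01,0.005,0.45,0,0,-0.003,1],[0.01,0.005,0.54,0,0,-0.003,1],[0.01,0.005,0.58,0,0,-0.003,1],[0.01,0.005,0.6,0,0,-0.003,1],[0.01,0.005,0.6,0,0,-0.003,1],[0.01,0.005,0.6,0,0,-0.003,1]]
  ]
}}

```text
clock: 2.4
ee_pos: [0.5931, 0.3428, 0.053]
ee_rot: [0.986, 0.169, 0.002, -0.001]
contact_force: [0.6, -0.3, 1.1]
grip_width: 1.001
```

```bash
python3 -c "
from h import *
plan([.591,.3434,.016],19.5)
im=capture('wrist'); cv2.imwrite('pics/w2.png',im[:,:,::-1])"
```

```text
t 2.4 pos [0.5931 0.3428 0.053 ] yaw 19.49 q [ 0.75  0.62  0.18  0.   -1.12  1.16] F [ 0.6 -0.3  1.1] w 1.001
shift [-0.0075 -0.0049  0.1479] turn [-0.0002 -0.001  -0.0001]
```

View pics/w2.png

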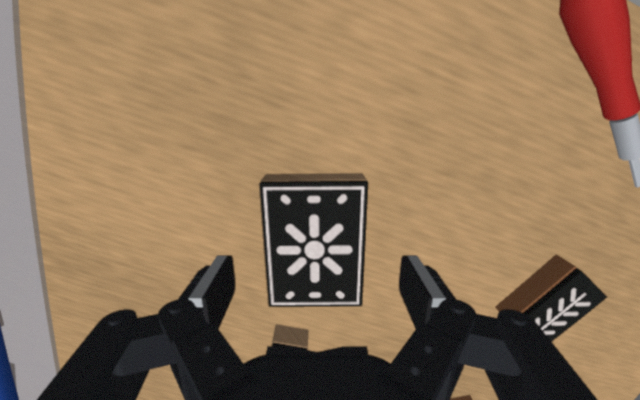

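The block's face sits between the jaws, with corners near (261,184), (368,184), (361,305) and (270,306), rosette centre (315,250).

```bash
python3 - <<'E'
from h import *
p=wrist([(261,184),(368,184),(361,305.5),(270,306),(315,250)],.023)[:,:2]; q=p[:4]; e=np.roll(q,-1,0)-q
c=(q.mean(0)+p[4])/2
print(p[4],q.mean(0),np.linalg.norm(e,axis=1).round(4),np.degrees(np.arctan2(e[:,1],e[:,0])).round(2))
plan([*c,.016],19.5)
E
```

```text
[0.59072413 0.34269719] [0.59097191 0.34277817] [0.0605 0.0824 0.0598 0.0828] [ -70.52 -160.45  109.9    20.  ]
t 2.45 pos [0.5933 0.3428 0.0533] yaw 19.47 q [ 0.75  0.62  0.18  0.   -1.12  1.16] F [ 0.3 -0.3  0.3] w 1.001
shift [-0.01   -0.0027  0.1491] turn [-0.0003 -0.0012 -0.0002]
```

{"op": "send_rows", "data": {
  "commands": [
    [[-0.01,-0.003,0.05,0,0,0,1],[-0.01,-0.003,0.09,0,0,0,1],[-0.01,-0.003,0.12,0,0,0,1],[-0.01,-0.003,0.135,0,0,0,1],[-0.01,-0.003,0.145,0,0,0,1],[-0.01,-0.003,0.148,0,0,0,1],[-0.01,-0.003,0.148,0,0,0,1]]
  ]
}}

```text
clock: 3.03
ee_pos: [0.5899, 0.3417, 0.0139]
ee_rot: [0.986, 0.169, 0.0, 0.0]
contact_force: [0.1, -0.3, 0.6]
grip_width: 1.001
```

{"op": "send_rows", "data": {
  "commands": [
    [[0,0,-0.008,0,0,0,0.7],[0,0,-0.008,0,0,0,0.5],[0,0,-0.008,0,0,0,0.3],[0,0,-0.008,0,0,0,0],[0,0,-0.008,0,0,0,-0.5],[0,0,-0.008,0,0,0,-1],[0,0,-0.008,0,0,0,-1],[0,0,-0.008,0,0,0,-1],[0,0,-0.008,0,0,0,-1]]
  ],
  "force": 50
}}

```text
clock: 3.78
ee_pos: [0.5904, 0.3421, 0.017]
ee_rot: [0.986, 0.169, 0.001, -0.0]
contact_force: [-1.4, 1.3, 4.6]
grip_width: 0.71
```

```bash
python3 -c "
from h import *
plan([.591,.343,.10],19.5)"
```

```text
t 3.7833 pos [0.5904 0.3421 0.017 ] yaw 19.45 q [ 0.75  0.65  0.13  0.   -1.05  1.16] F [-1.4  1.3  4.6] w 0.71
shift [ 0.0041 -0.0026 -0.3319] turn [-0.0001 -0.0007 -0.0003]
```

{"op": "send_rows", "data": {
  "commands": [
    [[0,0,-0.06,0,0,0,-1],[0,0,-0.16,0,0,0,-1],[0,0,-0.28,0,0,0,-1],[0,0,-0.36,0,0,0,-1],[-0.1,0.15,-0.36,0,0,0.01,-1],[-0.17,0.28,-0.36,0,0,0.03,-1],[-0.24,0.42,-0.36,0,0,0.05,-1],[-0.32,0.56,-0.36,0,0,0.07,-1],[-0.4,0.7,-0.36,0,0,0.085,-1],[-0.45,0.8,-0.36,0,0,0.085,-1],[-0.476,0.88,-0.36,0,0,0.085,-1],[-0.476,0.88,-0.36,0,0,0.085,-1]]
  ]
}}

```text
clock: 4.78
ee_pos: [0.5497, 0.0909, 0.1056]
ee_rot: [0.999, 0.034, -0.001, 0.0]
contact_force: [-1.0, 1.3, -0.3]
grip_width: 0.711
```

```bash
python3 -c "
from h import *
plan([.508,-.1515,.10],4.2)"
```

```text
t 4.7833 pos [0.5497 0.0909 0.1056] yaw 3.93 q [ 0.44  0.35 -0.13  0.   -1.09  1.19] F [-1.   1.3 -0.3] w 0.711
shift [-0.2329  0.9561  0.0234] turn [ 0.0002  0.0005 -0.0015]
```

{"op": "send_rows", "data": {
  "commands": [
    [[-0.03,0.13,0.02,0,0,-0.001,-1],[-0.07,0.28,0.02,0,0,-0.001,-1],[-0.11,0.44,0.02,0,0,-0.001,-1],[-0.15,0.6,0.02,0,0,-0.001,-1],[-0.18,0.74,0.02,0,0,-0.001,-1],[-0.21,0.86,0.02,0,0,-0.001,-1],[-0.225,0.92,0.02,0,0,-0.001,-1],[-0.233,0.956,0.02,0,0,-0.001,-1],[-0.233,0.956,0.02,0,0,-0.001,-1],[-0.233,0.956,0.02,0,0,-0.001,-1]]
  ]
}}

```text
clock: 5.62
ee_pos: [0.5099, -0.1476, 0.1005]
ee_rot: [0.999, 0.037, -0.0, -0.0]
contact_force: [0.3, 0.5, -0.2]
grip_width: 0.714
```

```bash
python3 -c "
from h import *
plan([.508,-.1515,.045],4.2)
im=capture('wrist'); cv2.imwrite('pics/w3.png',im[:,:,::-1])"
```

```text
t 5.6167 pos [ 0.5099 -0.1476  0.1005] yaw 4.28 q [ 0.01  0.31 -0.21 -0.   -1.05  1.63] F [ 0.3  0.5 -0.2] w 0.714
shift [-0.0088  0.0151  0.2221] turn [-0.0001  0.0001  0.0005]
```

View pics/w3.png

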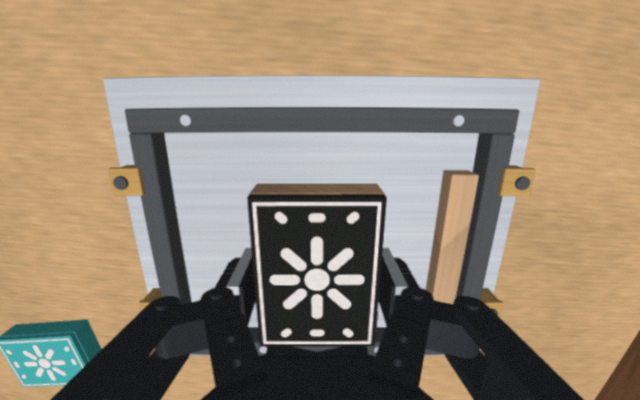

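The wrist view shows the head bar straight ahead: far edge (127,109) to (518,109), inner edge along row 132. The gripped block is square in the jaws, rosette centre (317,280), top edge of its face from (250,197) to (384,197).

```bash
python3 - <<'E'
from h import *
o=wrist([(127,109.5),(518,109.5)],.031); n=wrist([(130,132),(516.5,132)],.031)
i=wrist([(150,132.5),(500,132.5)],.031); b=wrist([(250,196.5),(384,196.5),(378,345),(262,345),(317,280)],.107)
for k in(o,n,i,b):
    d=k[0]-k[1]; print(k[:,:2].round(4).tolist(),'mid',k[:2].mean(0)[:2].round(4),'len',np.linalg.norm(d).round(4),'yaw',np.degrees(np.arctan2(-d[0],d[1])).round(2))
print('block c',b[:4].mean(0)); s=readout.state(); print(s['ee_pos'])
# head-bar frame distance
a=np.radians(4.2); ux=np.array([np.cos(a),np.sin(a)]); uy=np.array([-ux[1],ux[0]])
print('thick',(o.mean(0)-i.mean(0))[:2]@ux,'lateral offset tcp-bar',(s['ee_pos']-o.mean(0))[:2]@uy,'block-bar',(b[4]-o.mean(0))[:2]@uy,(b[:4].mean(0)-n.mean(0))[:2]@uy,'face-tcp x',(i.mean(0)-s['ee_pos'])[:2]@ux,'block c - tcp',(b[4]-s['ee_pos'])[:2]@ux)
E
```

```text
[[0.5802, -0.0158], [0.5999, -0.2748]] mid [ 0.5901 -0.1453] len 0.2597 yaw 4.35
[[0.5655, -0.0162], [0.5854, -0.2779]] mid [ 0.5755 -0.147 ] len 0.2624 yaw 4.35
[[0.5661, -0.0301], [0.5841, -0.2664]] mid [ 0.5751 -0.1483] len 0.237 yaw 4.36
[[0.5509, -0.1149], [0.5554, -0.1736], [0.4725, -0.1832], [0.4678, -0.1212], [0.5107, -0.1475]] mid [ 0.5532 -0.1443] len 0.0589 yaw 4.33
block c [ 0.51165035 -0.14822136  0.107     ]
[ 0.51005471 -0.14715503  0.10058224]
thick 0.015164877018181753 lateral offset tcp-bar 0.004032424035256827 block-bar 0.0036567994372689854 0.003498957445537409 face-tcp x 0.06477378575476127 block c - tcp 0.0006331391739571765
```

{"op": "send_rows", "data": {
  "commands": [
    [[0,0.017,0.06,0,0,0,-1],[0,0.017,0.12,0,0,0,-1],[0,0.017,0.18,0,0,0,-1],[0,0.017,0.23,0,0,0,-1],[0,0.017,0.26,0,0,0,-1],[0,0.017,0.27,0,0,0,-1],[0,0.017,0.272,0,0,0,-1],[0,0.017,0.272,0,0,0,-1],[0,0.017,0.272,0,0,0,-1]]
  ]
}}

```text
clock: 6.42
ee_pos: [0.5109, -0.1521, 0.0336]
ee_rot: [0.999, 0.038, 0.001, 0.0]
contact_force: [-0.3, -0.6, -0.5]
grip_width: 0.712
```

```bash
python3 -c "
from h import *
plan([.51,-.1515,.0285],4.3)"
```

```text
t 6.4167 pos [ 0.5109 -0.1521  0.0336] yaw 4.34 q [ 0.    0.39 -0.29  0.   -0.89  1.64] F [-0.3 -0.6 -0.5] w 0.712
shift [-0.0033 -0.0025  0.0204] turn [ 0.0001 -0.0005  0.0002]
```

{"op": "send_rows", "data": {
  "commands": [
    [[0,0,0.005,0,0,0,-1],[0,0,0.01,0,0,0,-1],[0,0,0.014,0,0,0,-1],[0,0,0.016,0,0,0,-1],[0,0,0.016,0,0,0,-1],[0,0,0.016,0,0,0,-1]]
  ]
}}

```text
clock: 6.92
ee_pos: [0.5103, -0.1523, 0.029]
ee_rot: [0.999, 0.038, 0.0, 0.0]
contact_force: [-1.2, 0.5, 0.8]
grip_width: 0.714
```

{"op": "send_rows", "data": {
  "commands": [
    [[0,0,0.002,0,0,0,-1],[0,0,0.004,0,0,0,-1],[0,0,0.004,0,0,0,-1],[0,0,0.004,0,0,0,-1]]
  ]
}}

```text
clock: 7.25
ee_pos: [0.5107, -0.1524, 0.029]
ee_rot: [0.999, 0.038, 0.001, 0.0]
contact_force: [-2.7, 0.2, 7.6]
grip_width: 0.716
```

{"op": "send_rows", "data": {
  "commands": [
    [[0,0,-0.003,0,0,0,-1],[0.01,0,-0.003,0,0,0,-1],[0.02,0,-0.003,0,0,0,-1],[0.03,0,-0.003,0,0,0,-1],[0.04,0,-0.003,0,0,0,-1],[0.048,0,-0.003,0,0,0,-1],[0.052,0,-0.003,0,0,0,-1],[0.052,0,-0.003,0,0,0,-1],[0.052,0,-0.003,0,0,0,-1]]
  ]
}}

```text
clock: 8.0
ee_pos: [0.5239, -0.1514, 0.029]
ee_rot: [0.999, 0.038, 0.001, 0.0]
contact_force: [-0.8, 0.4, 5.5]
grip_width: 0.71
```

```bash
python3 -c "
from h import *
plan([.5315,-.1515,.0285],4.3)
im=capture('wrist'); cv2.imwrite('pics/w4.png',im[:,:,::-1])"
```

```text
t 8.0 pos [ 0.5239 -0.1514  0.029 ] yaw 4.33 q [ 0.01  0.41 -0.26  0.   -0.89  1.64] F [-0.8  0.4  5.5] w 0.71
shift [0.0302 0.0027 0.002 ] turn [ 0.0002 -0.0003  0.0002]
```

View pics/w4.png

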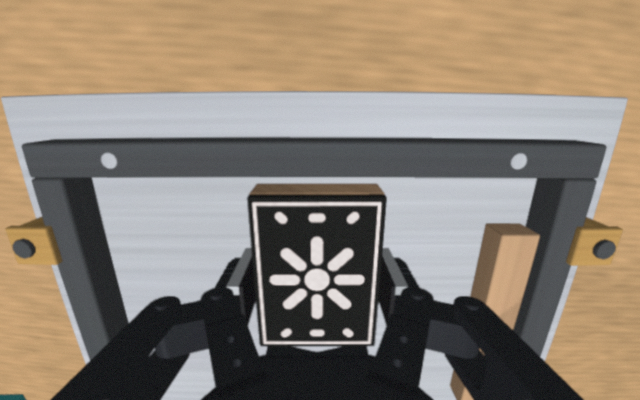

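The bar's middle is at column 314.5 and the block's centre at 317, so the block sits about 1.2 mm right of middle. The gap is about 8 mm. I'll correct the offset and creep up.

{"op": "send_rows", "data": {
  "commands": [
    [[0.004,-0.003,-0.002,0,0,0,-1],[0.008,-0.005,-0.002,0,0,0,-1],[0.012,-0.005,-0.002,0,0,0,-1],[0.016,-0.005,-0.002,0,0,0,-1],[0.02,-0.005,-0.002,0,0,0,-1],[0.02,-0.005,-0.002,0,0,0,-1],[0.02,-0.005,-0.002,0,0,0,-1]]
  ]
}}

```text
clock: 8.63
ee_pos: [0.5283, -0.1496, 0.029]
ee_rot: [0.999, 0.038, 0.0, -0.0]
contact_force: [0.1, -0.7, 1.8]
grip_width: 0.715
```

{"op": "send_rows", "data": {
  "commands": [
    [[0.002,0,0,0,0,0,-1],[0.003,0,0,0,0,0,-1],[0.004,0,0,0,0,0,-1],[0.005,0,0,0,0,0,-1],[0.006,0,0,0,0,0,-1],[0.006,0,0,0,0,0,-1],[0.006,0,0,0,0,0,-1]]
  ]
}}

```text
clock: 9.22
ee_pos: [0.5295, -0.1495, 0.029]
ee_rot: [0.999, 0.038, -0.0, -0.0]
contact_force: [-1.1, 0.1, 1.9]
grip_width: 0.713
```

{"op": "send_rows", "data": {
  "commands": [
    [[0.001,0,0,0,0,0,-1],[0.002,0,0,0,0,0,-1],[0.003,0,0,0,0,0,-1],[0.004,0,0,0,0,0,-1],[0.005,0,0,0,0,0,-1],[0.005,0,0,0,0,0,-1],[0.005,0,0,0,0,0,-1]]
  ]
}}

```text
clock: 9.8
ee_pos: [0.5308, -0.1494, 0.029]
ee_rot: [0.999, 0.038, 0.0, -0.0]
contact_force: [-0.8, 0.1, 0.7]
grip_width: 0.71
```

{"op": "send_rows", "data": {
  "commands": [
    [[0.001,0,0,0,0,0,-1],[0.002,0,0,0,0,0,-1],[0.003,0,0,0,0,0,-1],[0.003,0,0,0,0,0,-1],[0.003,0,0,0,0,0,-1]]
  ]
}}

```text
clock: 10.22
ee_pos: [0.5308, -0.1494, 0.029]
ee_rot: [0.999, 0.038, -0.001, -0.0]
contact_force: [-4.7, 1.6, 4.4]
grip_width: 0.711
```

{"op": "send_rows", "data": {
  "commands": [
    [[0.001,0,-0.001,0,0,0,-1],[0.002,0,-0.001,0,0,0,-1],[0.003,0,-0.001,0,0,0,-1],[0.003,0,-0.001,0,0,0,-1],[0.003,0,-0.001,0,0,0,-1],[0.003,0,-0.001,0,0,0,-1]]
  ]
}}

```text
clock: 10.72
ee_pos: [0.5309, -0.1493, 0.029]
ee_rot: [0.999, 0.037, -0.001, -0.0]
contact_force: [-7.4, 0.5, 6.0]
grip_width: 0.709
```

```bash
cat > r.py <<'E'
from h import *
a=[]
for i in range(8):
    capture('wrist'); s=readout.state(); a.append(np.r_[s['contact_force'],s['torque']])
a=np.array(a); print('mean',a.mean(0).round(2),'sd',a.std(0).round(2))
c,sn=np.cos(np.radians(4.3)),np.sin(np.radians(4.3)); m=a.mean(0); print('push',-(m[0]*c+m[1]*sn),'lat',-m[0]*sn+m[1]*c)
plan([.5315,-.1495,.029],4.3)
E
python3 r.py
```

```text
mean [-6.4   0.32  5.83  0.04  2.12 -0.09] sd [0.5  0.39 0.43 0.02 0.02 0.03]
push 6.35312214219632 lat 0.8021460626459723
t 11.1167 pos [ 0.5309 -0.1494  0.029 ] yaw 4.28 q [ 0.01  0.43 -0.24 -0.   -0.91  1.64] F [-6.6  0.7  5.8] w 0.711
shift [ 0.0024  0.0007 -0.0001] turn [-0.0001  0.0009 -0.0001]
```

{"op": "send_rows", "data": {
  "commands": [
    [[0.001,0,-0.001,0,0,0,-1],[0.002,0,-0.002,0,0,0,-1],[0.003,0,-0.003,0,0,0,-1],[0.004,0,-0.003,0,0,0,-1],[0.004,0,-0.003,0,0,0,-1],[0.004,0,-0.003,0,0,0,-1],[0.004,0,-0.003,0,0,0,-1]]
  ]
}}

```text
clock: 11.7
ee_pos: [0.5309, -0.1493, 0.0291]
ee_rot: [0.999, 0.037, -0.002, -0.0]
contact_force: [-6.9, -1.2, 2.7]
grip_width: 0.714
```

```bash
python3 r.py
```

```text
mean [-7.65 -0.32  3.33 -0.2   2.37 -0.17] sd [0.56 0.43 0.48 0.03 0.02 0.02]
push 7.651296874340245 lat 0.2570254118816369
t 12.1 pos [ 0.5309 -0.1493  0.0291] yaw 4.25 q [ 0.01  0.43 -0.24 -0.   -0.91  1.64] F [-8.7 -0.3  3.3] w 0.719
shift [0.0023 0.0009 0.0003] turn [-0.0002  0.0015 -0.0003]
```

{"op": "send_rows", "data": {
  "commands": [
    [[0.002,0,0,0,0,0,-1],[0.003,0,-0.001,0,0,0,-1],[0.004,0,-0.001,0,0,0,-1],[0.005,0,-0.002,0,0,0,-1],[0.006,0,-0.002,0,0,0,-1],[0.007,0,-0.002,0,0,0,-1],[0.008,0,-0.003,0,0,0,-1],[0.008,0,-0.003,0,0,0,-1],[0.008,0,-0.003,0,0,0,-1]]
  ]
}}

```text
clock: 12.85
ee_pos: [0.531, -0.1493, 0.0292]
ee_rot: [0.999, 0.037, -0.004, -0.0]
contact_force: [-11.0, 0.1, 4.1]
grip_width: 0.714
```

```bash
python3 r.py
```

```text
mean [-11.1   -0.88   4.14  -0.38   3.62  -0.15] sd [0.39 0.35 0.44 0.02 0.04 0.04]
push 11.133536571298535 lat -0.04547225943562749
t 13.25 pos [ 0.531  -0.1493  0.0292] yaw 4.23 q [ 0.01  0.43 -0.23 -0.   -0.92  1.64] F [-10.7  -1.    3.5] w 0.709
shift [0.0021 0.001  0.0008] turn [-0.0004  0.0028 -0.0004]
```

The push is 11.1 N, but the tool has pitched nose-down by about 0.5°. I'll turn it back so the block stays flat on the plate.

{"op": "send_rows", "data": {
  "commands": [
    [[0.001,0,0,0,0.001,0,-1],[0.001,0,0,0,0.002,0,-1],[0.001,0,0,0,0.003,0,-1],[0.001,0,0,0,0.004,0,-1],[0.001,0,0,0,0.004,0,-1],[0.001,0,0,0,0.004,0,-1],[0.001,0,0,0,0.004,0,-1]]
  ]
}}

```text
clock: 13.83
ee_pos: [0.5309, -0.1493, 0.029]
ee_rot: [0.999, 0.037, 0.002, -0.001]
contact_force: [-10.5, -0.6, 4.1]
grip_width: 0.709
```

```bash
python3 r.py
```

```text
mean [-10.75  -0.68   4.18  -0.41   3.85  -0.23] sd [0.4  0.79 0.36 0.02 0.03 0.02]
push 10.769660289442678 lat 0.13229122717212694
t 14.2333 pos [ 0.5309 -0.1493  0.029 ] yaw 4.22 q [ 0.01  0.42 -0.24 -0.   -0.9   1.64] F [-10.6  -0.7   4. ] w 0.714
shift [0.0022 0.001  0.    ] turn [-0.0004 -0.001  -0.0004]
```

{"op": "send_rows", "data": {
  "commands": [
    [[0.001,0,0,0,0,0,-1],[0.002,0,0,0,0.0005,0,-1],[0.003,0,-0.001,0,0.0005,0,-1],[0.004,0,-0.001,0,0.001,0,-1],[0.004,0,-0.001,0,0.001,0,-1],[0.004,0,-0.001,0,0.001,0,-1],[0.004,0,-0.001,0,0.001,0,-1]]
  ]
}}

```text
clock: 14.82
ee_pos: [0.5309, -0.1493, 0.029]
ee_rot: [0.999, 0.037, 0.002, -0.001]
contact_force: [-12.8, -0.7, 5.1]
grip_width: 0.712
```

```bash
python3 r.py; python3 -c "
from h import *
a=capture('wrist')[90:390,120:520,::-1]; b=capture('top')[155:275,325:470,::-1]
cv2.imwrite('pics/end.png',np.hstack([cv2.resize(a,(440,330)),cv2.resize(b,(360,330),interpolation=cv2.INTER_CUBIC)]))"
```

```text
mean [-12.85  -0.92   4.89  -0.52   4.56  -0.21] sd [0.61 0.47 0.71 0.03 0.04 0.02]
push 12.881407498017268 lat 0.04176909343939339
t 15.2167 pos [ 0.531  -0.1493  0.029 ] yaw 4.22 q [ 0.01  0.42 -0.25 -0.   -0.9   1.64] F [-13.7  -1.3   4.3] w 0.717
shift [0.0021 0.0011 0.    ] turn [-0.0004 -0.0013 -0.0005]
```

View pics/end.png

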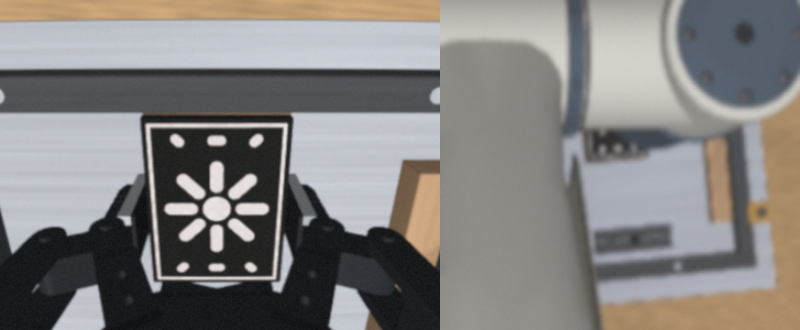

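The left half shows the block's end flush and parallel against the head bar (seam at row 114). The block is at column 217, against a bar middle of 218 from the two screws. The quoin and stick have not moved. I'll make one small pitch trim, then settle.

{"op": "send_rows", "data": {
  "commands": [
    [[0,0,0,0,-0.0003,0,-1],[0,0,0,0,-0.0006,0,-1],[0,0,0,0,-0.0006,0,-1],[0,0,0,0,-0.0006,0,-1],[0,0,0,0,-0.0006,0,-1],[0,0,0,0,-0.0006,0,-1]]
  ]
}}

```text
clock: 15.82
ee_pos: [0.5309, -0.1493, 0.029]
ee_rot: [0.999, 0.037, 0.001, -0.001]
contact_force: [-12.5, -0.7, 4.8]
grip_width: 0.713
```

```bash
python3 r.py
```

```text
mean [-13.4   -0.61   5.12  -0.51   4.54  -0.2 ] sd [0.43 0.48 0.58 0.03 0.03 0.02]
push 13.405271750226847 lat 0.4005895169596043
t 16.2167 pos [ 0.531  -0.1493  0.029 ] yaw 4.22 q [ 0.01  0.42 -0.24 -0.   -0.9   1.64] F [-13.   -1.    5.8] w 0.712
shift [0.0021 0.001  0.    ] turn [-0.0004 -0.0007 -0.0005]
```

```bash
python3 -c "
from bench import robot
print(robot.finish_job())"
```

```text
the job is handed in; nothing more can be done
None
```

The rosette block is flat on the plate inside the chase, with a short end flush against the middle of the head bar. I handed the job in at about 16 s with the arm still gripping it and pushing.

- **Push:** the wrist read about 13.4 N towards the bar (noise about 0.5 N), with about 5 N bearing down. At friction 0.2 up to 1 N of that is lost to drag, so about 12 N reaches the bar. The sideways force was about 0.4 N.
- **Position:** in the last wrist picture the block was within about 0.5 mm of the bar's middle and parallel to it. The tool's yaw was 4.2° against 4.35° measured for the bar.
- **Pitch:** the push had tipped the tool nose-down by about 0.5°. I turned it back, and at the end its tilt matched the reading when it gripped the block on the table, at the height where it first touched the plate.
- **Other items:** the quoin and the spacing stick looked unmoved. The other blocks were never touched, but I did not photograph them again at the end. The arm blocked the top camera's view of the bar, so the flushness check rests on the wrist camera and the force reading alone.

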